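Check the trolley's brake lever stops short of the bar

ROBOT

A 6-joint arm with a two-finger parallel gripper is mounted at the origin on the work surface. World frame = base frame: x ahead of the robot, y to its left, z up, the work surface at z = 0. Lengths are in m, angles in rad, forces in N, time in s.
With the tool pointing down it reaches from about 0.225 to 0.875 m from the base axis. Payload 3.4 kg.
Tool frame: the origin (TCP) lies at the very end of the fingers, on their centre line; the grasp point (between the pads) lies 19 mm behind it (pinch_z is the distance from the TCP to the grasp point, in m); z points along the fingers, y is the direction in which the jaws open and shut (so a half turn about z gives the same grasp; the last joint's range is limited). The gripper opens to 85 mm and grips with 20 to 120 N. Pads are 22 mm wide; open, the fingers measure 114 mm over their backs; the gripper's body (76 mm by 85 mm) begins 54 mm behind the grasp point. The pads swing forward as they close: fully open they stand 13 mm farther back than shut.
Start: joints at [-0.121, 0.276, 1.505, -0, 1.361, -0.121], TCP at [0.575, -0, 0.231] pointing down, gripper open.
Joint ranges: [-2.89, 2.89], [-0.75, 2.08], [0.22, 2.7], [-1.18, 4.32], [0.11, 2.71], [-2.7, 2.7]. Speed limits (rad/s): [2.57, 2.57, 3.14, 3.14, 3.14, 3.14].

INTERFACE

Orientations are given as a unit quaternion [w, x, y, z].
In Python, from station import get_state, read_camera, hand_in, pinch_z gives the robot as it stands.
- The arm moves only by the tool jog_arm, never from a script. Its argument "moves" is one flat list of numbers, 5 for each row, row after row: the opening, from 0 (shut) to 1 (fully open), then the shift along the world's x, y, z in m, then the turn about the world's z in rad. A call has 1 to 10 rows; each row is the pose to reach, as a shift and turn from the pose commanded when the call began; what a row does not reach only later rows make up. A row lasts 1/12 s, in which the tool goes at most 41.7 mm and 7.16 degrees, less where a joint would pass 70% of its speed; a pose out of reach is approached as far as the arm can. A call with a gripper value outside its range is refused whole. The fingers move at their own pace and stop on an object; the grip force is fixed at half the most. Time passes only in rows, so rows that repeat a pose let the fingers close. It gives the time, the measured TCP pose, the force and the opening at its end, in the units of the state.
- get_state(): the state, without advancing time (a new reading comes with each control period).
- read_camera(name): name is "scene" or "side" or "wrist"; returns a dict with "frame" (400x640x3 uint8, red, green, blue), "camera_matrix" (3x3 intrinsics, pixels), "rvec" (rotation vector, rad) and "tvec" (3), from world to camera coordinates, as OpenCV has them. Camera axes: x right, y down, z forward; pixel columns grow to the right and rows downward; lengths in m; the calibration is good to about 2 mm. The wrist camera is an equidistant fisheye: a pixel r from the principal point sees the ray r / f radians off the axis. A picture is of the moment at which its call begins. There is no depth.
- hand_in(): hands the job in, once; it reports no verdict.
The state is a dict: "t": time; "q": joint angles; "dq": joint speeds; "joint_efforts": joint torques, N m; "tool_pos": TCP position; "orientation": TCP orientation; "force": force on the tool from outside, world axes, zero at the start; "wrist_torque": the same for the moment, N m; "grip_width": finger opening in m.
Only numpy, scipy, OpenCV 4.12 (cv2) and the standard library are available. Lean on these libraries where they do the work, as an engineer would, in place of code of your own. Each camera call takes 0.05 s, during which the arm holds its last target.

TASK

On the trolley push bar clamped on the bench, check the long brake lever: with the backs or tips of the fingers on its front side, not around it, press it in towards the bar until it comes up against its stop, and let it spring fully back out with your fingers off it. Then press it in to its stop again and finish while holding it there, so that I can measure the gap left to the bar. Push firmly but without forcing it, grip and lift nothing, do not lean on the bar or its stand, and leave the short lever and the things lying about alone.

Things in the scene. Friction and masses are not known exactly. Their poses are not given: they have to be found in the camera images.
- brake (a joint): turn of the long brake lever about its upright pivot, rad: 0 fully out (at rest), grows as pressed towards the bar, stops at 0.32, where the blade lies parallel to the bar with 21 mm of air between them. A spring returns it: pressing at brake_pad takes about 2 N to start and 7 N to reach the stop; beyond that the stop is hard
- brake_pad (a point): where a hand presses the long brake lever: on its blade, 130 mm from the pivot, 40 mm from the free end, at mid thickness and mid height, 160 mm above the bench; moves with the lever. The blade is a straight aluminium bar 170 mm long, 10 mm thick (horizontally), 18 mm tall, with a 17 mm round end. Axes: z up, +x square to the blade in the pressing direction (towards the bar), -y to its free end
- brake_pivot (a point): pivot axis of the long brake lever, at the blade's mid height (160 mm above the bench), 40 mm in front of the bar's axis; same axes as brake_pad
- catch (a joint): the short lever (95 mm blade, otherwise like the brake lever and on the same bar, either side of it): 0 at rest, grows as it is pressed, to 0.32. To be left alone
- catch_pad (a point): point on the short lever's blade, 55 mm from its pivot and 40 mm from its free end; axes as brake_pad
- stand: fixed stand with a trolley's push bar: base 110 x 520 x 12 mm, posts 235 mm either side of the middle, steel bar 28 mm thick, 560 mm long along y, its axis 160 mm above the bench. Origin on the bench below the bar's middle, z up; both levers are on the -x side (towards the robot), their blades run from pivots 40 mm in front of the bar's axis towards -y, slanting away from the bar at rest
- brake_mount: black clamp of the long brake lever, 30 mm wide, 40 mm in diameter on the bar, with a bracket to the lever's pivot; origin on the bar's axis, axes as the stand
- catch_mount: black clamp of the short lever, otherwise the same
- carton_a: bystander: white medicine carton, 50 x 110 x 40 mm tall, lying in front of the stand below the levers. Origin at the centre of its underside
- carton_b: bystander: white medicine carton, 60 x 130 x 50 mm tall, behind the bar. Origin at the centre of its underside
- wrench: bystander: steel spanner, 180 mm long, lying in front of the stand. Origin under its middle
- pill_jar: bystander: amber jar, 40 mm diameter, 70 mm tall, in front of the stand. Origin at the centre of its underside
- tape_roll: bystander: brown roll of packing tape lying flat, 90 mm outside diameter, 40 mm tall, in front of the stand. Origin at the centre of its underside
- sanitiser: bystander: pump bottle, 68 mm diameter, 201 mm tall, beyond the bar's +y end. Origin at the centre of its underside
- cup: bystander: white cup, 68 mm diameter, 80 mm tall, behind the bar. Origin at the centre of its underside

How it is judged:
On the way, in this order (a step that is already met when the one before it is completed fails the run):
1. the long brake lever is pressed in to its stop with the outside of the fingers: they stay on its front side, not around it (value of joint brake above 0.28 rad and contact force between the fingers and brake between 2 and 60 N and x of the grasp point in the frame of brake_pad below -0.006 m), for 0.3 s.
2. the brake lever has sprung fully back out, fingers off it (value of joint brake below 0.03 rad and contact force between the fingers and brake below 0.3 N), for 0.2 s.
At the end, for the whole second after the job is handed in: The fingers, on its front side and not around it, hold the long brake lever in against its stop (joint above 0.28 of 0.32 rad, finger force 2 to 60 N, lever at rest) through the last second; the short lever is out (below 0.05 rad) and every bystander is within 30 mm of where it stood (all of step 1 and velocity of joint brake between -0.1 and 0.1 rad/s and value of joint catch below 0.05 rad and distance of each of carton_a, carton_b, wrench, pill_jar, tape_roll, sanitiser, cup from where it was at the start of the episode below 0.03 m); the arm keeps its last pose, push and grip.
It fails at once if the brake lever is struck or forced (fingers on it with more than 90 N) (contact force between the fingers and brake above 90 N).
It fails at once if the short lever is pressed (over 0.08 rad) (value of joint catch above 0.08 rad).
It fails at once if the robot leans on the bar, its stand or a clamp (over 10 N) (contact force between any of the fingers, the arm and stand above 10 N or contact force between any of the fingers, the arm and catch_mount above 10 N or contact force between any of the fingers, the arm and brake_mount_c0 above 10 N or contact force between any of the fingers, the arm and brake_mount_c1 above 10 N).
It fails at once if a bystander is lifted, knocked over or shifted by more than 30 mm (not (distance of carton_a from where it was at the start of the episode below 0.03 m) or not (distance of carton_b from where it was at the start of the episode below 0.03 m) or not (distance of wrench from where it was at the start of the episode below 0.03 m) or not (distance of pill_jar from where it was at the start of the episode below 0.03 m) or not (distance of tape_roll from where it was at the start of the episode below 0.03 m) or not (distance of sanitiser from where it was at the start of the episode below 0.03 m) or not (distance of cup from where it was at the start of the episode below 0.03 m) or angle between any of carton_a, carton_b, wrench, pill_jar, tape_roll, sanitiser, cup's own z axis and vertical above 0.5 rad).
It also fails if it takes over 48 s, if anything falls off the work surface, if the arm or the gripper's body presses on something with over 40 N, if the wrist force passes 120 N, or if a joint passes its speed limit or range.

## Working session

There is one attempt and no reset: what is moved stays moved. The work goes in short steps, Python scripts to look and compute and a tool call to move; the robot and the scene stay as the last step left them, time stands still between calls to the robot, and variables do not carry over. Pictures are saved under pics/ and viewed, and the job is handed in when it is done.

Besides the shell and the picture viewer there is one more tool, called after "Emit:" as a command line: name --argument value ..., lists and objects as JSON in quotes. jog_arm: Moves the arm, as the interface text tells. Its arguments: {"type":"object","properties":{"moves":{"type":"array"}},"required":["moves"]}

```bash
ls; mkdir -p pics; python3 - <<'E'
from station import *
import cv2
print(get_state(), pinch_z)
for n in ["scene","side","wrist"]:
    d=read_camera(n); cv2.imwrite(f"pics/{n}0.png",d["frame"][:,:,::-1]); print(n,d["camera_matrix"].tolist(),d["rvec"],d["tvec"])
E
```

```text
pics
{'t': 0.0, 'q': array([-1.20981459e-01,  2.76576840e-01,  1.50614186e+00, -8.41316058e-06,
        1.36066559e+00, -1.21028126e-01]), 'dq': array([-0.00098324, -0.00111587, -0.00093464, -0.00048823,  0.00066841,
        0.00101297]), 'joint_efforts': array([ 6.20495921e-04, -4.16768074e+01, -2.45808578e+01, -1.52056768e-04,
        1.11346930e-02,  1.69860516e-05]), 'tool_pos': array([5.74477249e-01, 6.58041345e-05, 2.30446569e-01]), 'orientation': array([-7.02733877e-04,  7.07089375e-01,  7.07123619e-01, -5.55583764e-04]), 'force': array([-0.36599289, -0.1303845 ,  0.10562154]), 'wrist_torque': array([ 0.04184567, -0.05760753, -0.00526357]), 'grip_width': 0.08529976306250903} 0.0187
scene [[514.7150697804183, 0.0, 316.96960266341915], [0.0, 514.7150697804183, 201.06500548802387], [0.0, 0.0, 1.0]] [ 1.70383516  1.75699527 -0.78947235] [-0.09319185 -0.27986143  1.655862  ]
side [[501.7993591352654, 0.0, 316.48611294638243], [0.0, 501.7993591352654, 198.74524383171578], [0.0, 0.0, 1.0]] [ 2.16597949 -0.75125208  0.37774909] [-0.38702564  0.36904919  0.99041724]
wrist [[309.70691628693146, 0.0, 316.9241214042345], [0.0, 309.70691628693146, 195.81351107407684], [0.0, 0.0, 1.0]] [-2.83294461e+00 -3.20085962e-03  2.71068125e-03] [-0.57347996 -0.04076143  0.37887632]
```

View pics/scene0.png

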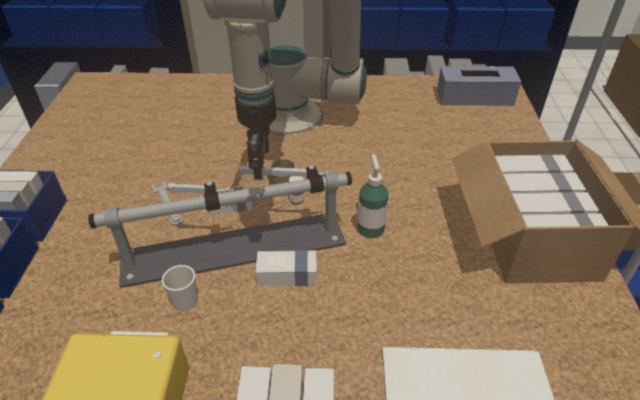

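View pics/side0.png

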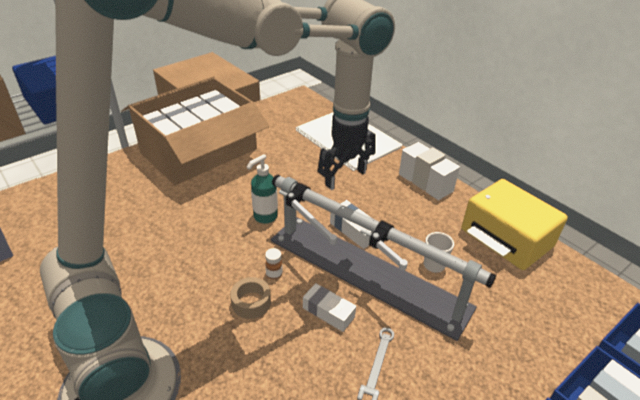

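View pics/wrist0.png

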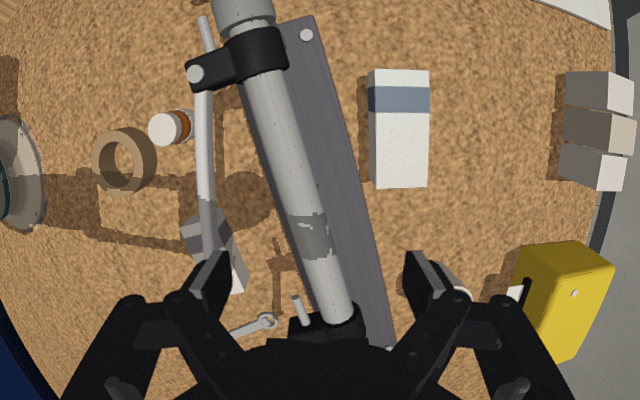

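```bash
python3 - <<'E'
import cv2
a=cv2.imread("pics/scene0.png")[130:290,80:360]; cv2.imwrite("pics/s0z.png",cv2.resize(a,None,fx=2.85,fy=2.85,interpolation=cv2.INTER_CUBIC))
a=cv2.imread("pics/side0.png")[160:340,250:510]; cv2.imwrite("pics/d0z.png",cv2.resize(a,None,fx=3,fy=3,interpolation=cv2.INTER_CUBIC))
a=cv2.imread("pics/wrist0.png")[0:360,150:400]; cv2.imwrite("pics/w0z.png",cv2.resize(a,None,fx=1.65,fy=1.65,interpolation=cv2.INTER_CUBIC))
E
```

```text
(no output)
```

View pics/s0z.png

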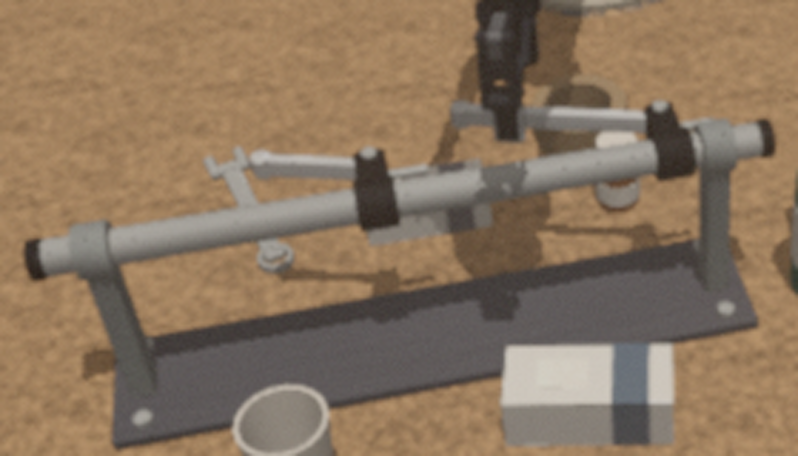

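View pics/d0z.png

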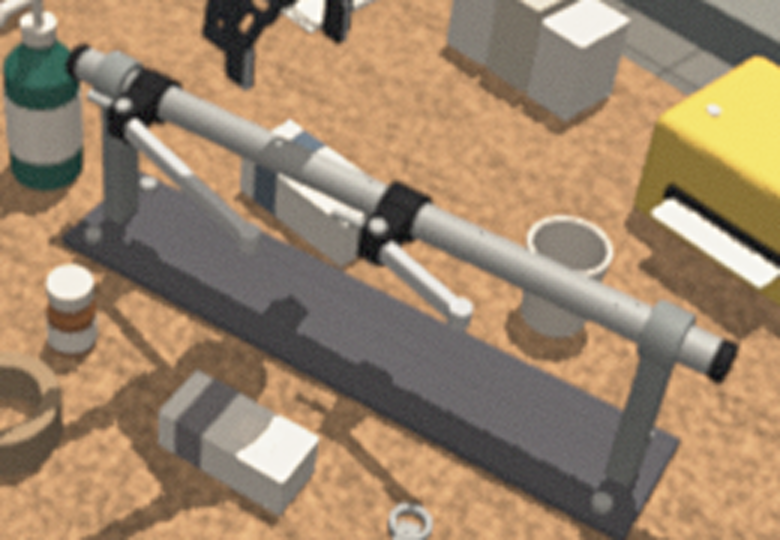

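View pics/w0z.png

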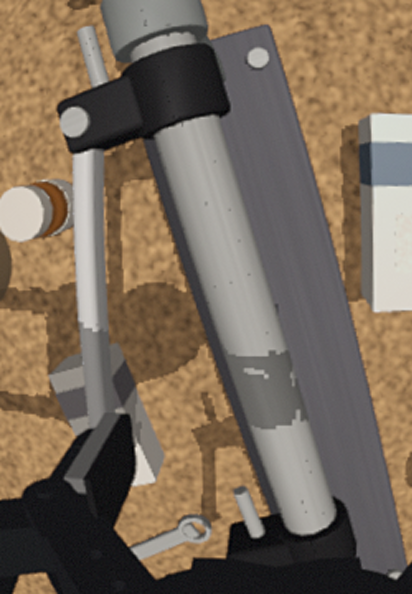

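```bash
cat > h.py <<'E'
from station import *
import cv2, numpy as np
def ray(d,uv):
    R=cv2.Rodrigues(np.array(d["rvec"]))[0]; t=np.array(d["tvec"]).ravel(); K=np.array(d["camera_matrix"])
    r=np.linalg.inv(K)@[uv[0],uv[1],1]; return -R.T@t, R.T@(r/np.linalg.norm(r))
def tri(*rs):
    A=0;b=0
    for c,v in rs:
        P=np.eye(3)-np.outer(v,v);A=A+P;b=b+P@c
    x=np.linalg.solve(A,b); return x,[np.linalg.norm((np.eye(3)-np.outer(v,v))@(x-c)) for c,v in rs]
def atz(r,z):
    c,v=r; return c+v*(z-c[2])/v[2]
E
python3 - <<'E'
from h import *
S=read_camera("scene");D=read_camera("side")
s=lambda p:ray(S,(80+p[0]/2.85,130+p[1]/2.85)); d=lambda p:ray(D,(250+p[0]/3,160+p[1]/3))
for n,a,b,z in [("bar-y",(32,258),(724,362),.16),("bar+y",(770,137),(74,58),.16),("piv",(659,107),(122,104),.18),("tip",(455,112),(252,236),.16),("spiv",(369,154),(377,226),.18),("stip",(256,159),(460,308),.16),("bolt-y",(142,417),(602,500),.014),("jar",(617,142),(72,280),.07)]:
    x,e=tri(s(a),d(b)); print(n,x.round(4),np.round(e,4),atz(s(a),z).round(4),atz(d(b),z).round(4))
E
```

```text
bar-y [ 0.6653 -0.3491  0.1594] [0.0017 0.0017] [ 0.6666 -0.3503  0.16  ] [ 0.6637 -0.348   0.16  ]
bar+y [0.5114 0.1877 0.159 ] [0.0017 0.0017] [0.5144 0.1863 0.16  ] [0.5106 0.1889 0.16  ]
piv [0.4957 0.0992 0.175 ] [0.0017 0.0017] [0.5037 0.0982 0.18  ] [0.492  0.0964 0.18  ]
tip [ 0.4901 -0.0661  0.162 ] [0.0017 0.0017] [ 0.4891 -0.0679  0.16  ] [ 0.4911 -0.0627  0.16  ]
spiv [ 0.5595 -0.1216  0.1741] [0.0011 0.0011] [ 0.5671 -0.1202  0.18  ] [ 0.5545 -0.1246  0.18  ]
stip [ 0.5562 -0.2103  0.165 ] [0.0026 0.0026] [ 0.5519 -0.2149  0.16  ] [ 0.5592 -0.205   0.16  ]
bolt-y [ 0.6529 -0.311  -0.0284] [0.0099 0.0099] [ 0.6921 -0.2985  0.014 ] [ 0.6172 -0.3176  0.014 ]
jar [0.4116 0.0558 0.0674] [0.0004 0.0004] [0.4151 0.0558 0.07  ] [0.4102 0.0541 0.07  ]
```

Emit:
jog_arm --moves '[0, -0.04, 0, 0, 0, 0, -0.08, 0, 0, 0.1, 0, -0.12, -0.015, 0, 0.2, 0, -0.15, -0.03, 0, 0.27, 0, -0.15, -0.03, 0, 0.27, 0, -0.15, -0.03, 0, 0.27, 0, -0.15, -0.03, -0.03, 0.27, 0, -0.15, -0.03, -0.06, 0.27, 0, -0.15, -0.03, -0.086, 0.27, 0, -0.15, -0.03, -0.086, 0.27]'

```text
t: 1.08
tool_pos: [0.4227, -0.029, 0.1413]
orientation: [-0.004, 0.606, 0.796, -0.002]
force: [-0.8, 0.7, -1.0]
grip_width: 0.0002
```

```bash
python3 - <<'E'
from h import *
s=get_state(); print(s['t'],s['tool_pos'],s['force'],s['grip_width'],s['orientation'])
for n in ["scene","side","wrist"]:
    d=read_camera(n); cv2.imwrite(f"pics/{n}1.png",d["frame"][:,:,::-1])
a=cv2.imread("pics/side1.png")[110:340,220:480]; a=cv2.resize(a,None,fx=2.3,fy=2.3,interpolation=cv2.INTER_CUBIC);cv2.imwrite("pics/d1z.png",a)
E
```

```text
1.0833 [ 0.42271947 -0.02902033  0.14127489] [-0.82541855  0.65814058 -1.02537863] 0.00016151535382149602 [-0.00415685  0.60566022  0.79571086 -0.00162488]
```

View pics/d1z.png

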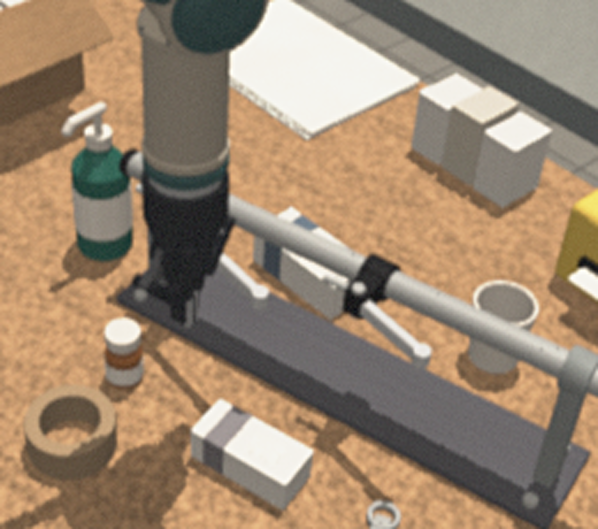

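View pics/wrist1.png

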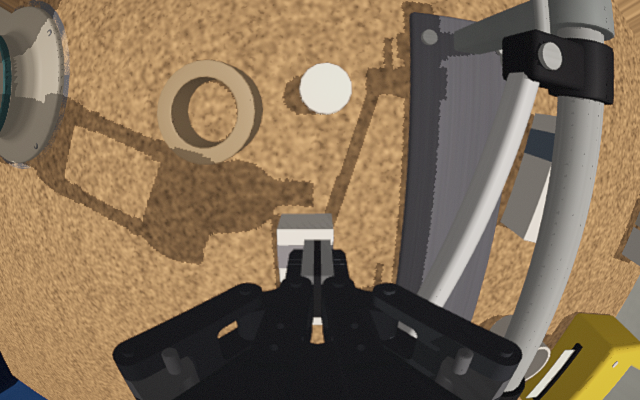

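```bash
python3 - <<'E'
from h import *
d=read_camera("wrist");s=get_state()
R=cv2.Rodrigues(np.array(d["rvec"]))[0];t=np.array(d["tvec"]).ravel();c=-R.T@t;K=np.array(d["camera_matrix"])
from scipy.spatial.transform import Rotation as Ro
q=s['orientation'];T=Ro.from_quat([q[1],q[2],q[3],q[0]]).as_matrix()
print("cam in tool",T.T@(c-s['tool_pos']))
for uv in [(520,350),(515,345),(390,288),(375,300),(260,288),(116,352),(345,252),(290,250),(317,240)]:
    p=np.array([(uv[0]-K[0,2]),(uv[1]-K[1,2])])/K[0,0];th=np.hypot(*p)
    v=np.r_[np.sin(th)*p/th,np.cos(th)];v=T.T@R.T@v;o=T.T@(c-s['tool_pos'])
    for off in (0,-.011,.011):
        k=(off-o[0])/v[0]; print(uv,off,(o+k*v).round(4))
E
```

```text
cam in tool [ 0.07761616 -0.00078004 -0.14106985]
(520, 350) 0 [ 0.      0.0715 -0.0774]
(520, 350) -0.011 [-0.011   0.0817 -0.0684]
(520, 350) 0.011 [ 0.011   0.0612 -0.0865]
(515, 345) 0 [ 0.      0.0709 -0.0744]
(515, 345) -0.011 [-0.011  0.081 -0.065]
(515, 345) 0.011 [ 0.011   0.0607 -0.0839]
(390, 288) 0 [-0.      0.0312 -0.0301]
(390, 288) -0.011 [-0.011   0.0357 -0.0144]
(390, 288) 0.011 [ 0.011   0.0267 -0.0459]
(375, 300) 0 [ 0.      0.0231 -0.0385]
(375, 300) -0.011 [-0.011   0.0265 -0.024 ]
(375, 300) 0.011 [ 0.011   0.0197 -0.053 ]
(260, 288) 0 [ 0.     -0.0257 -0.0299]
(260, 288) -0.011 [-0.011  -0.0292 -0.0141]
(260, 288) 0.011 [ 0.011  -0.0221 -0.0456]
(116, 352) 0 [ 0.     -0.0713 -0.0786]
(116, 352) -0.011 [-0.011  -0.0813 -0.0698]
(116, 352) 0.011 [ 0.011  -0.0613 -0.0875]
(345, 252) 0 [0.     0.014  0.0046]
(345, 252) -0.011 [-0.011   0.0161  0.0252]
(345, 252) 0.011 [ 0.011   0.0119 -0.0161]
(290, 250) 0 [ 0.     -0.0154  0.0067]
(290, 250) -0.011 [-0.011  -0.0175  0.0277]
(290, 250) 0.011 [ 0.011  -0.0133 -0.0142]
(317, 240) 0 [ 0.     -0.0009  0.0194]
(317, 240) -0.011 [-0.011  -0.0009  0.0421]
(317, 240) 0.011 [ 0.011  -0.0009 -0.0034]
```

Emit:
jog_arm --moves '[0, 0.01, 0, 0.005, 0, 0, 0.02, 0, 0.005, 0, 0, 0.03, 0, 0.005, 0, 0, 0.04, 0, 0.005, 0, 0, 0.045, 0, 0.005, 0, 0, 0.05, 0, 0.005, 0, 0, 0.055, 0, 0.005, 0, 0, 0.06, 0, 0.005, 0, 0, 0.06, 0, 0.005, 0, 0, 0.06, 0, 0.005, 0]'

```text
t: 2.12
tool_pos: [0.4844, -0.03, 0.1501]
orientation: [-0.001, 0.605, 0.796, -0.0]
force: [-4.7, -0.9, 2.2]
grip_width: -0.0
```

```bash
python3 - <<'E'
from h import *
s=get_state(); print(s['t'],s['tool_pos'],s['force'],s['wrist_torque'],s['grip_width'])
for n in ["scene","side","wrist"]:
    d=read_camera(n); cv2.imwrite(f"pics/{n}2.png",d["frame"][:,:,::-1])
a=cv2.imread("pics/scene2.png")[110:250,80:360]; a=cv2.resize(a,None,fx=2.8,fy=2.8,interpolation=cv2.INTER_CUBIC);cv2.imwrite("pics/s2z.png",a)
E
```

```text
2.1167 [ 0.48443244 -0.02999256  0.15012135] [-4.70366933 -0.85051448  2.24058895] [-0.13552631  0.51776236 -0.01813836] -2.8513277618316085e-05
```

View pics/s2z.png

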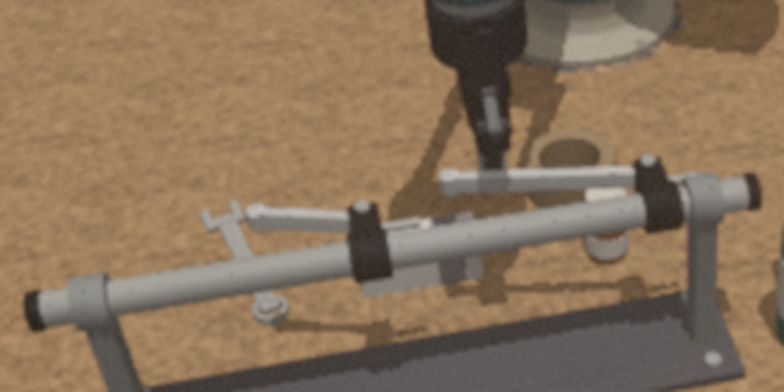

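View pics/wrist2.png

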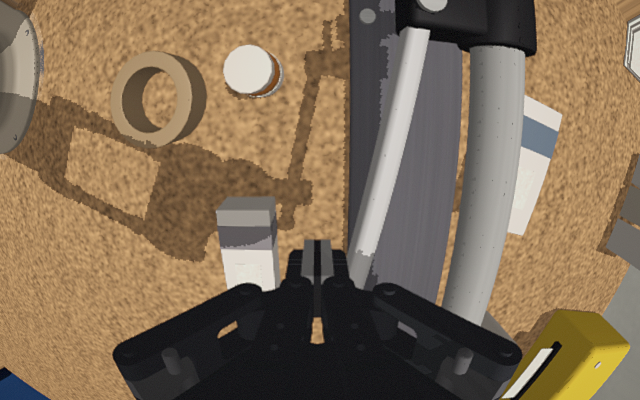

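Emit:
jog_arm --moves '[0, 0.004, 0, 0, 0, 0, 0.008, 0, 0, 0, 0, 0.012, 0, 0, 0, 0, 0.015, 0, 0, 0, 0, 0.018, 0, 0, 0, 0, 0.02, 0, 0, 0, 0, 0.022, 0, 0, 0, 0, 0.022, 0, 0, 0, 0, 0.022, 0, 0, 0]'

```text
t: 3.02
tool_pos: [0.5056, -0.0287, 0.1498]
orientation: [-0.002, 0.606, 0.796, -0.0]
force: [-6.5, 2.1, 2.9]
grip_width: -0.0004
```

Emit:
jog_arm --moves '[0, 0.002, 0, 0, 0, 0, 0.004, 0, 0, 0, 0, 0.005, 0, 0, 0, 0, 0.005, 0, 0, 0]'

```text
t: 3.35
tool_pos: [0.51, -0.0284, 0.1496]
orientation: [-0.003, 0.606, 0.796, -0.0]
force: [-8.8, 3.5, 2.5]
grip_width: -0.0005
```

Emit:
jog_arm --moves '[0, 0.001, 0, 0, 0, 0, 0.002, 0, 0, 0, 0, 0.002, 0, 0, 0, 0, 0.002, 0, 0, 0]'

```text
t: 3.68
tool_pos: [0.5116, -0.0284, 0.1495]
orientation: [-0.003, 0.605, 0.796, -0.001]
force: [-7.9, 2.9, 3.2]
grip_width: 0.0
```

Emit:
jog_arm --moves '[0, 0.001, 0, 0, 0, 0, 0.002, 0, 0, 0, 0, 0.002, 0, 0, 0, 0, 0.002, 0, 0, 0]'

```text
t: 4.02
tool_pos: [0.5118, -0.0284, 0.1495]
orientation: [-0.005, 0.605, 0.796, -0.002]
force: [-11.3, 2.6, 5.3]
grip_width: 0.0001
```

```bash
python3 - <<'E'
from h import *
for n in ["scene","wrist","side"]:
    d=read_camera(n); cv2.imwrite(f"pics/{n}3.png",d["frame"][:,:,::-1])
a=cv2.imread("pics/scene3.png")[110:250,80:360]; a=cv2.resize(a,None,fx=2.8,fy=2.8,interpolation=cv2.INTER_CUBIC);cv2.imwrite("pics/s3z.png",a)
E
```

```text
(no output)
```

View pics/s3z.png

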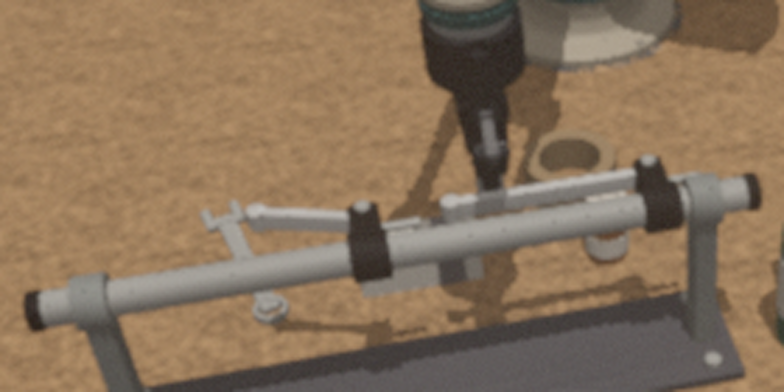

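View pics/wrist3.png

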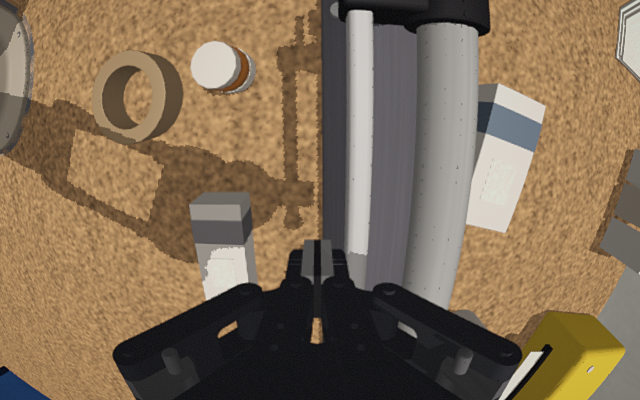

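The blade is now parallel to the bar, the tool stopped advancing and the force rose, so it is at the stop. I'll push slightly more and hold.

Emit:
jog_arm --moves '[0, 0.001, 0, 0, 0, 0, 0.002, 0, 0, 0, 0, 0.002, 0, 0, 0, 0, 0.002, 0, 0, 0, 0, 0.002, 0, 0, 0, 0, 0.002, 0, 0, 0, 0, 0.002, 0, 0, 0, 0, 0.002, 0, 0, 0]'

```text
t: 4.83
tool_pos: [0.5119, -0.0283, 0.1494]
orientation: [-0.006, 0.605, 0.796, -0.003]
force: [-15.0, 2.2, 8.3]
grip_width: -0.0001
```

Emit:
jog_arm --moves '[0, -0.005, 0, 0, 0, 0, -0.015, 0, 0, 0, 0, -0.025, 0, 0, 0, 0, -0.04, 0, 0, 0, 0, -0.055, 0, 0, 0, 0, -0.07, 0, 0, 0, 0, -0.08, 0, 0, 0, 0, -0.08, 0, 0, 0, 0, -0.08, 0, 0, 0, 0, -0.08, 0, 0, 0]'

```text
t: 5.67
tool_pos: [0.4399, -0.0302, 0.1507]
orientation: [0.001, 0.606, 0.796, 0.001]
force: [-0.0, -0.3, -0.5]
grip_width: 0.0
```

Emit:
jog_arm --moves '[0, 0, 0, 0, 0, 0, 0, 0, 0, 0, 0, 0, 0, 0, 0, 0, 0, 0, 0, 0]'

```text
t: 6.0
tool_pos: [0.4384, -0.03, 0.1502]
orientation: [0.0, 0.605, 0.796, 0.0]
force: [-0.4, -0.7, -0.7]
grip_width: 0.0004
```

```bash
python3 - <<'E'
from h import *
for n in ["scene","wrist"]:
    d=read_camera(n); cv2.imwrite(f"pics/{n}4.png",d["frame"][:,:,::-1])
a=cv2.imread("pics/scene4.png")[110:250,80:360]; a=cv2.resize(a,None,fx=2.8,fy=2.8,interpolation=cv2.INTER_CUBIC);cv2.imwrite("pics/s4z.png",a)
E
```

```text
(no output)
```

View pics/s4z.png

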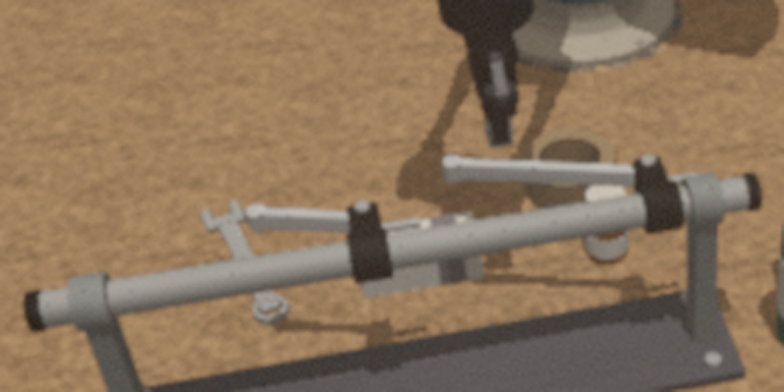

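View pics/wrist4.png

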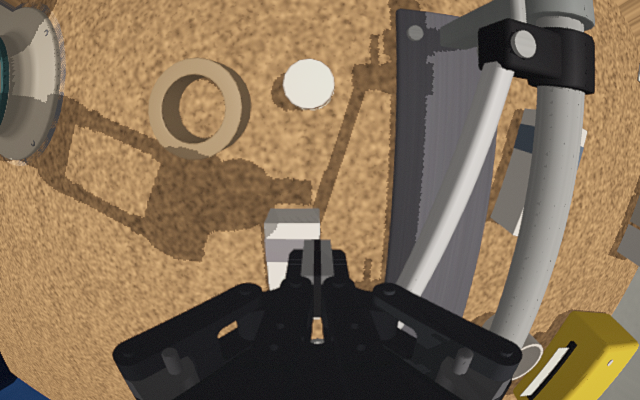

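The lever is fully back out (its tip is at about (241,168) in the scene view, as at the start) and the fingers are clear. Pressing again.

Emit:
jog_arm --moves '[0, 0.01, 0, 0, 0, 0, 0.02, 0, 0, 0, 0, 0.028, 0, 0, 0, 0, 0.034, 0, 0, 0, 0, 0.04, 0, 0, 0, 0, 0.046, 0, 0, 0, 0, 0.052, 0, 0, 0, 0, 0.058, 0, 0, 0, 0, 0.063, 0, 0, 0, 0, 0.067, 0, 0, 0]'

```text
t: 6.93
tool_pos: [0.5037, -0.0288, 0.1499]
orientation: [-0.002, 0.606, 0.796, -0.0]
force: [-6.7, 2.1, 2.7]
grip_width: -0.0001
```

Emit:
jog_arm --moves '[0, 0.003, 0, 0, 0, 0, 0.006, 0, 0, 0, 0, 0.009, 0, 0, 0, 0, 0.011, 0, 0, 0, 0, 0.012, 0, 0, 0, 0, 0.013, 0, 0, 0, 0, 0.013, 0, 0, 0, 0, 0.013, 0, 0, 0, 0, 0.013, 0, 0, 0, 0, 0.013, 0, 0, 0]'

```text
t: 7.77
tool_pos: [0.5118, -0.0283, 0.1494]
orientation: [-0.006, 0.605, 0.796, -0.003]
force: [-14.1, 1.5, 7.2]
grip_width: -0.0004
```

Emit:
jog_arm --moves '[0, 0, 0, 0, 0, 0, 0, 0, 0, 0, 0, 0, 0, 0, 0, 0, 0, 0, 0, 0, 0, 0, 0, 0, 0, 0, 0, 0, 0, 0, 0, 0, 0, 0, 0, 0, 0, 0, 0, 0, 0, 0, 0, 0, 0, 0, 0, 0, 0, 0]'

```text
t: 8.6
tool_pos: [0.5119, -0.0283, 0.1494]
orientation: [-0.006, 0.605, 0.796, -0.003]
force: [-14.0, 1.8, 7.4]
grip_width: -0.0004
```

```bash
python3 - <<'E'
from h import *
for n in ["scene","wrist","side"]:
    d=read_camera(n); cv2.imwrite(f"pics/{n}5.png",d["frame"][:,:,::-1])
s=get_state(); print(s['t'],s['force'],s['tool_pos'],abs(s['dq']).max())
a=[cv2.imread("pics/%s5.png"%n) for n in("scene","wrist")]; a=np.vstack(a); cv2.imwrite("pics/c5.png",cv2.resize(a,None,fx=.75,fy=.75))
cv2.imwrite("pics/s5z.png",cv2.resize(cv2.imread("pics/scene5.png")[110:250,80:360],None,fx=2.8,fy=2.8))
E
```

```text
8.75 [-14.23676582   1.64501781   7.51217772] [ 0.51183458 -0.02832769  0.14940147] 0.0019440675255337138
```

View pics/c5.png

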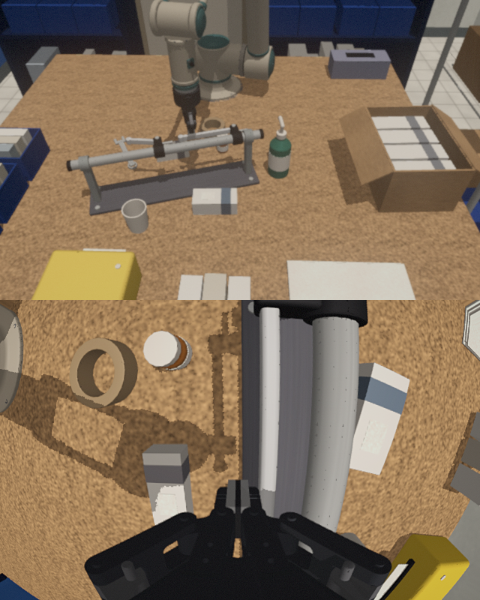

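View pics/side5.png

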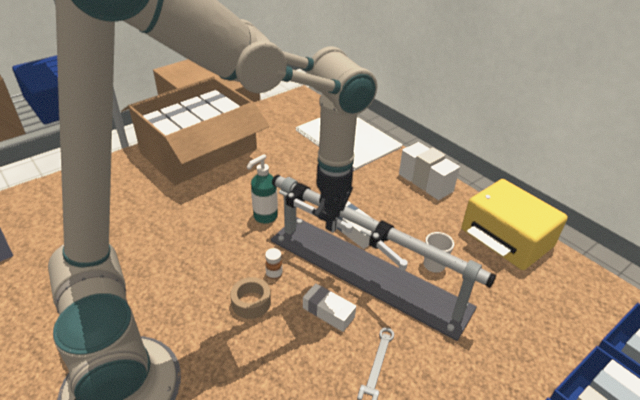

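The blade lies parallel to the bar, held at a steady 14 N or so. The short lever and the things lying about stand where they were. Handing in.

```bash
python3 -c "
from station import *
print(hand_in())"
```

```text
the job is handed in; nothing more can be done
None
```

The long brake lever is pressed in against its stop and held there, ready for you to measure the gap. I pressed it with the backs of the shut fingers on its front side, let it spring out, then pressed it in again; nothing was gripped or lifted.

- **First press:** the tool stopped at x ≈ 0.512 m while the commanded push went further in, and the measured force rose to about 15 N. The pictures showed the blade parallel to the bar.
- **Release:** the fingers were backed off about 30 mm clear of the lever at rest, and the force read near zero. The picture showed the lever back where it started.
- **Final hold:** the tool came to the same position, with a steady 14 N towards the bar and the arm at rest over the last second before hand-in. The tool also feels about 7 N vertically, probably friction at the lever.
- **Surroundings:** in the pictures, the short lever and the things lying about look unmoved. I compared these by eye and did not measure them.

The lever's angle and the force between fingers and lever cannot be read directly. I judged the stop from the tool position, the wrist force and the pictures. No check failed or disagreed.

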